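# Lock the dust extractor's filter hatch with the slot key

### The arm

A 7-joint arm with a two-finger parallel gripper is mounted at the origin on the work surface. World frame = base frame: x ahead of the robot, y to its left, z up, the work surface at z = 0. Lengths are in m, angles in degrees, forces in N, time in s.
With the tool pointing down it reaches from about 0.35 to 0.775 m from the base axis. Payload 3.1 kg.
Tool frame: the origin (TCP) lies on the centre line of the jaws, within the pads' length; the fingertips stand 17 mm ahead of it and the grasp point (between the pads) lies 2 mm behind it (robot.tip_reach is the distance from the TCP to the fingertips, in m); z points along the fingers, y is the direction in which the jaws open and shut (so a half turn about z gives the same grasp; the last joint's range is limited). The gripper opens to 85 mm and grips with 20 to 120 N. Pads are 22 mm wide; open, the fingers measure 114 mm over their backs; the gripper's body (76 mm by 85 mm) begins 54 mm behind the grasp point. The pads swing forward as they close: fully open they stand 13 mm farther back than shut.
Start: joints at [74.215, 17.813, 0.802, 86.603, -0.252, 75.585, -1.558], TCP at [0.127, -0.535, 0.248] pointing down, gripper open.
Joint ranges: [-154.91, 154.91], [-16.99, 109.72], [-72.82, 74.43], [7.12, 147.25], [-82.49, 262.49], [11.32, 116.49], [-174.64, 174.64]. Speed limits (degrees/s): [159.86, 159.86, 180, 180, 180, 180, 180].

### API

Orientations are given as [roll, pitch, yaw] about the fixed x, y, z axes, in that order (R = Rz(yaw) Ry(pitch) Rx(roll)).
In Python, from station import robot, fingers, vision, workorder, recognise gives the robot as it stands. Calls block until the motion is done:
- robot.move_to(position, orientation): joint-space move of the TCP to a pose.
- robot.line_to(position, orientation=None, velocity=0.15, f_stop=None): straight line of the TCP; orientation=None keeps the orientation; velocity is the mean speed in m/s. With f_stop (N) it stops when the force on the tool has changed by that much, and returns True; else False.
- robot.move_j(angles): joint-space move.
- fingers.gripper_to(opening, force=None): opening from 0.0 (shut) to 1.0 (fully open); force is the grip in N (None keeps the last); returns when the fingers have stopped.
- robot.pause(seconds).
- robot.inverse_kinematics(position, orientation): joint angles nearest the present ones, or None.
- vision.grab_frame(name): name is "scene" or "side" or "wrist"; returns the picture (384x512x3 uint8, red, green, blue); there is no depth.
- vision.calibration(name): a dict with "mtx" (3x3 intrinsics, pixels), "extrinsics" (4x4, takes a point from world to camera coordinates); the wrist camera has in their place "T_tool_cam" (4x4, takes a point from camera to tool coordinates, whose origin is the TCP and whose axes are the flange's). Camera axes: x right, y up, looking along -z (the intrinsics and any distortion apply to the point x, -y, -z); pixel columns grow to the right and rows downward; lengths in m; the calibration is good to about 2 mm. The wrist camera is an equidistant fisheye: a pixel r from the principal point sees the ray r / f radians off the axis. A picture is of the moment at which its call begins: read the wrist's pose just before it. calibration takes no time and is no camera call.
A pose or a line that the arm cannot do raises robot.PlanningError and nothing moves.
- workorder.close_job(): hands the job in, once; it reports no verdict.
Trained networks look in the newest picture that a camera, given by its name, has taken for a name from the list of things; names that differ only in an ending like _2 or _b are one class to them, and where a whole thing is asked for, a point or a joint stands for the part that bears it (a point fixed in the world has none). Each returns a list of dicts, best first, with "p" (0 to 1); they miss things now and then, are a little off and sometimes report something else, mostly with a low value. They report only what shows in the picture. A call takes as long as a camera call. They do not tell look-alikes from the thing itself.
- recognise(label, camera): "rect" ([centre column, centre row, width, height] in pixels, round what is visible of it).
Readings, each from a call of its own:
- robot.current_time_s(): time.
- robot.current_joint_positions(): joint angles.
- robot.current_dq(): joint speeds.
- robot.current_joint_torque(): joint torques, N m.
- robot.current_tool_pos(): TCP position.
- robot.current_eef_rot(): TCP orientation.
- robot.current_contact_force(): force on the tool from outside, world axes, zero at the start.
- robot.current_torque(): the same for the moment, N m.
- robot.current_finger_gap(): opening from 0.0 (shut) to 1.0 (fully open).
Only numpy, scipy, OpenCV 4.12 (cv2) and the standard library are available. Lean on these libraries where they do the work, as an engineer would, in place of code of your own. Each camera call takes 0.05 s, during which the arm holds its last target.

### The job

The filter hatch on top of the bench dust extractor is shut but not locked: take the orange slot key out of its wooden stand, seat its blade in the slot of the brass fastener, push the fastener in gently by about 4 mm (beyond 6 mm its spring clip is crushed) and turn it clockwise as far as it goes so that it springs back up locked. Do not force it, turn it only with the key, then put the key back upright in its stand with the blade fully down, and leave the jar, the fossil and the brush where they are.

Things in the scene. Friction and masses are not known exactly. Their poses are not given: they have to be found in the camera images.
- extractor: Dust extractor: white-and-grey steel box fixed to the bench, 170 mm (x) by 200 mm (y) by 90 mm high; origin under its centre, z up. On its upper face a black collar (33 mm inside, about 73 mm outside diameter, 2 mm high) surrounds the brass fastener. A white mark beside it, towards -x, shows the unlocked direction of the slot, a green mark the locked one.
- hatch_centre (a point): Centre of the extractor's upper face, axes as the extractor. The fastener's axis is vertical but lies up to 3 mm off this point in x and in y, and its brass face 0 to 6 mm below it, differing from unit to unit and not measured here. Brass drum 44 mm in diameter, its rim under the collar, with one straight slot across its full width, 5 mm wide, 8 mm deep, black floor.
- drum (a joint): Turn of the brass drum, rad: 0 unlocked (slot along x of hatch_centre), growing clockwise seen from above to a hard stop at 1.40 (locked). Stiff (0.07 N m), stays where left. It cannot turn out of its unlocked notch unless pushed in at least 3.2 mm (4 mm is good), and only beyond about 1.25 can it spring back up, locked. Over 30 N (all contacts of key and drum added up) is forcing it.
- plunger (a joint): How far the brass drum is pushed in, m: 0 sprung up. The spring takes 4.5 N to start it moving and 1.5 N more per mm. Pushing it in by more than 6 mm crushes the spring clip and must not happen (hard stop at 8 mm).
- key_centre (a point): Centre of the orange handle of the slot key. Handle 34 mm (x) by 14 mm (y) by 46 mm (z, upright), to be gripped across its 14 mm, from above. A flat steel blade 20 mm wide (x), 3 mm thick (y), 26 mm long points down from the middle of the handle's underside, its tip 49 mm below this centre. The key weighs about 60 g and is the same after a half turn. It starts standing in the stand.
- stand_top (a point): Centre of the wooden key stand's upper face (70 x 60 x 40 mm block, fixed to the bench), z up. In its middle a pocket for the blade, 24 mm along x, 7 mm along y, 34 mm deep, with chamfered mouth. The key is home when the handle's underside rests on this face, its centre 23 mm above it, long side along x (either way round).
- jar: Yellow jar with a white cap, 64 mm diameter, 100 mm tall, loose; origin under its centre. Leave alone.
- fossil: Small plaster-coloured fossil lump, 72 mm diameter, about 40 mm tall, loose; origin under its centre. Leave alone.
- brush: Brush lying on the bench, about 0.2 m long, loose. Leave alone.
There are look-alikes about, which are no part of the job. There is more than one size of the part that bears key_centre; the job needs the smaller.

How it is judged (in metres and radians):
On the way, in this order (a step that is already met when the one before it is completed fails the run):
1. the blade is in the slot and pushes the still unlocked fastener in (value of joint plunger above 0.0025 m and contact force between key and drum above 1 N and value of joint drum below 0.3 rad and z of key_centre in the frame of drum below 0.045 m), for 0.1 s.
2. the key turns the pushed-in fastener past mid-travel (value of joint plunger above 0.002 m and contact force between key and drum above 1 N and value of joint drum above 0.7 rad and z of key_centre in the frame of drum below 0.045 m), for 0.1 s.
3. the fastener is locked and sprung back up (value of joint drum above 1.2 rad and value of joint plunger below 0.001 m), for 0.1 s.
At the end, for the whole second after the job is handed in: The drum is turned past 1.2 rad and sprung back up (pushed in less than 1 mm); the key stands released, upright within 0.1 rad and at rest in its stand, its centre within 6 mm of the stand's centre sideways and 20 to 26 mm above the stand's face (all of step 3 and horizontal distance between key_centre and stand_top below 0.006 m and z of key_centre in the frame of stand_top between 0.02 and 0.026 m and angle between key_centre's own z axis and vertical below 0.1 rad and linear speed of key below 0.02 m/s and contact force between the fingers and key below 0.05 N); the robot touches nothing.
It fails at once if the fastener is forced: over 30 N between key and fastener (contact force between key and drum above 30 N).
It fails at once if the fastener's spring clip is crushed: pushed in over 6 mm (value of joint plunger above 0.006 m).
It fails at once if the robot itself touches the fastener (contact force between any of the fingers, the arm and drum above 0.5 N).
It fails at once if the jar, fossil or brush is moved by more than 20 mm (distance of any of jar, fossil, brush from where it was at the start of the episode above 0.02 m).
It also fails if it takes over 72 s, if anything falls off the work surface, if the arm or the gripper's body presses on something with over 40 N, if the wrist force passes 120 N, or if a joint passes its speed limit or range.

## Working session

There is one attempt and no reset: what is moved stays moved. The work goes in short steps, each a Python script; the robot and the scene stay as the last script left them, time stands still between calls to the robot, and variables do not carry over. Pictures are saved under pics/ and viewed, and the job is handed in when it is done.

```bash
ls; mkdir -p pics; cat > h.py <<'E'
import numpy as np, cv2
from station import robot, fingers, vision, workorder, recognise
def save(n,im,crop=None,s=1):
    if crop: im=im[crop[1]:crop[3],crop[0]:crop[2]]
    im=cv2.resize(im,None,fx=s,fy=s,interpolation=cv2.INTER_CUBIC)
    cv2.imwrite(f'pics/{n}.png',im[:,:,::-1])
E
python3 - <<'E'
from h import *
print(robot.current_time_s())
for c in ['scene','side','wrist']:
    im=vision.grab_frame(c); save(c+'0',im,s=1.5); np.save(c+'0.npy',im)
    k=vision.calibration(c); print(c,k)
    for l in ['key_centre','extractor','drum','stand_top','jar','fossil','brush']:
        try: print(l,[(np.round(d['rect']).tolist(),round(d['p'],2)) for d in recognise(l,c)])
        except Exception as e: print(l,e)
print(robot.current_time_s(),robot.current_eef_rot())
E
```

```text
pics
0.0
scene {'mtx': array([[348.73323986,   0.        , 256.17956265],
       [  0.        , 348.73323986, 191.76258331],
       [  0.        ,   0.        ,   1.        ]]), 'extrinsics': array([[-0.00635694,  0.99997574, -0.00284671, -0.00188445],
       [-0.86203906, -0.00403724,  0.50682578,  0.48799169],
       [ 0.50680199,  0.00567584,  0.86204381, -1.36089982],
       [ 0.        ,  0.        ,  0.        ,  1.        ]])}
key_centre [([213.0, 201.0, 12.0, 27.0], 0.56)]
extractor [([312.0, 178.0, 74.0, 64.0], 0.57)]
drum [([309.0, 171.0, 12.0, 12.0], 0.65), ([250.0, 244.0, 35.0, 66.0], 0.65)]
stand_top [([201.0, 180.0, 18.0, 27.0], 0.81)]
jar [([388.0, 175.0, 32.0, 33.0], 0.62)]
fossil [([122.0, 175.0, 20.0, 19.0], 0.66)]
brush [([251.0, 245.0, 35.0, 64.0], 0.98)]
side {'mtx': array([[408.7835949 ,   0.        , 259.35231337],
       [  0.        , 408.7835949 , 192.47473316],
       [  0.        ,   0.        ,   1.        ]]), 'extrinsics': array([[ 0.87283107, -0.48779878,  0.01477403, -0.55344042],
       [ 0.33695962,  0.62427687,  0.70479544, -0.26377454],
       [-0
[... 520 characters left out ...]
58)]
brush [([297.0, 201.0, 78.0, 18.0], 0.97)]
wrist {'mtx': array([[297.31863964,   0.        , 254.72269861],
       [  0.        , 297.31863964, 192.19441942],
       [  0.        ,   0.        ,   1.        ]]), 'T_tool_cam': array([[ 1.00418153e-03,  9.56587946e-01,  2.91442093e-01,
         7.34203797e-02],
       [ 9.99999479e-01, -1.01384353e-03, -1.17863918e-04,
         9.19720007e-04],
       [ 1.82729477e-04,  2.91442059e-01, -9.56588466e-01,
        -1.25210594e-01],
       [ 0.00000000e+00,  0.00000000e+00,  0.00000000e+00,
         1.00000000e+00]])}
key_centre []
extractor []
drum []
stand_top []
jar []
fossil []
brush []
1.2 [-1.79998007e+02 -6.30831014e-05  1.33964446e+01]
```

View pics/scene0.png

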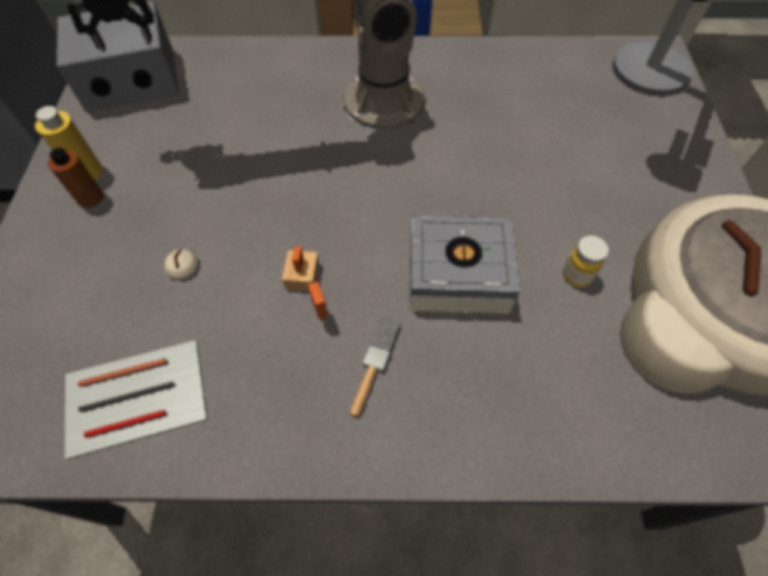

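View pics/side0.png

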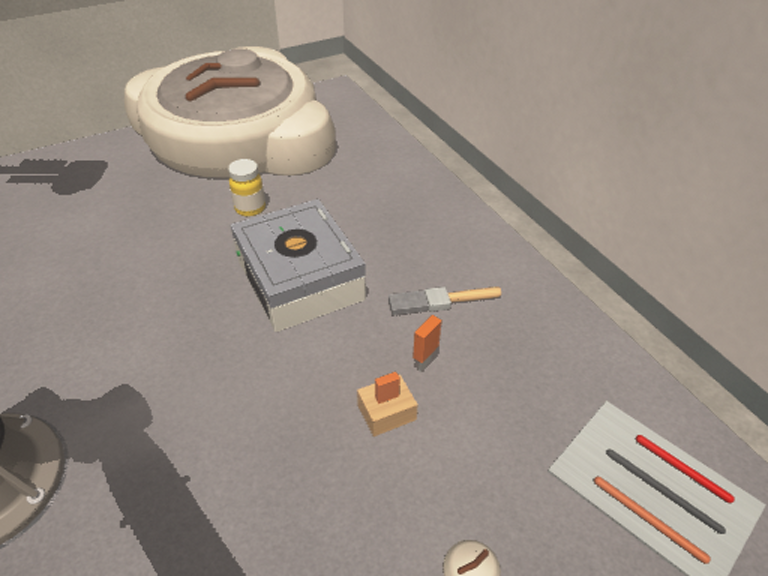

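View pics/wrist0.png

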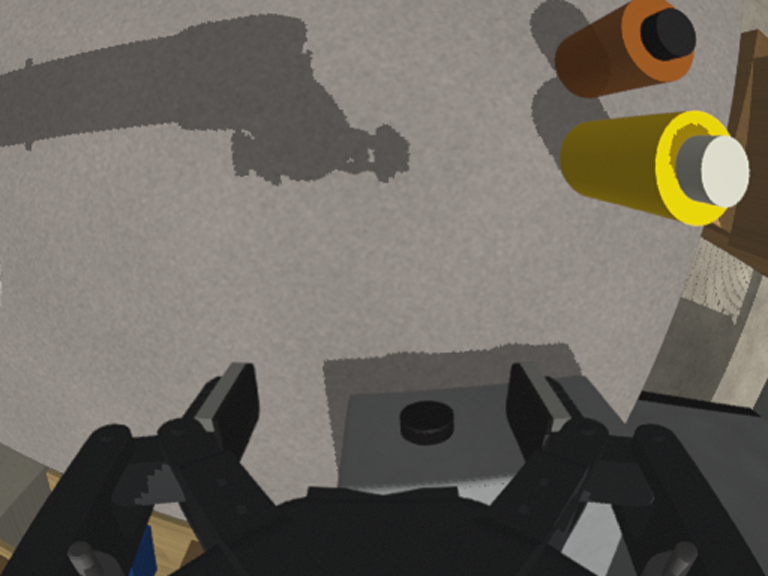

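Scene: the stand with a small orange key in it is at scene px (200,175) / side px (258,258). A second, larger orange key stands next to it at scene (212,200) / side (284,228). The extractor drum is at scene (309,167) / side (197,161). Key candidates are those two orange keys; the red and orange rods on the tray and the fossil are not keys. By the description I choose the one in the stand, and will check it close up.

```bash
cat >> h.py <<'E'
from scipy.spatial.transform import Rotation as Rn
def ray(cam,u,v):
    k=vision.calibration(cam);K=k['mtx'];E=k['extrinsics']
    d=np.array([(u-K[0,2])/K[0,0],-(v-K[1,2])/K[1,1],-1.]);R=E[:3,:3]
    return -R.T@E[:3,3],R.T@d/np.linalg.norm(d)
def onz(cam,u,v,z):
    o,d=ray(cam,u,v); return o+d*(z-o[2])/d[2]
def wpose():
    p=np.array(robot.current_tool_pos());R=Rn.from_euler('xyz',robot.current_eef_rot(),degrees=True).as_matrix()
    T=np.eye(4);T[:3,:3]=R;T[:3,3]=p;return T
def wray(T,u,v):
    k=vision.calibration('wrist');K=k['mtx'];C=T@k['T_tool_cam']
    a=np.array([u-K[0,2],v-K[1,2]]);r=np.linalg.norm(a);th=r/K[0,0]
    dv=np.array([a[0]/r*np.sin(th),-a[1]/r*np.sin(th),-np.cos(th)])
    return C[:3,3],C[:3,:3]@dv
def wonz(T,u,v,z):
    o,d=wray(T,u,v); return o+d*(z-o[2])/d[2]
def wproj(T,P):
    k=vision.calibration('wrist');K=k['mtx'];C=T@k['T_tool_cam']
    q=C[:3,:3].T@(np.asarray(P)-C[:3,3]);th=np.arctan2(np.hypot(q[0],q[1]),-q[2]);n=np.hypot(q[0],q[1])
    return K[0,2]+K[0,0]*th*q[0]/n, K[1,2]-K[0,0]*th*q[1]/n
E
python3 - <<'E'
from h import *
print('drum',onz('scene',309,168,.088),onz('side',197,162,.088))
print('standtop',onz('scene',200,175,.04),onz('side',258,261,.04))
print('jar',onz('scene',390,188,0.),'fossil',onz('scene',121,178,.0))
s=np.load('side0.npy');save('sidecrop',s,(220,200,320,300),6)
s=np.load('scene0.npy');save('scenecrop',s,(160,140,260,240),6)
E
```

```text
drum [0.53709637 0.15882485 0.088     ] [0.53675628 0.16007623 0.088     ]
standtop [ 0.53138414 -0.16507518  0.04      ] [ 0.54196732 -0.1574794   0.04      ]
jar [0.55061416 0.41962144 0.        ] fossil [ 0.51766298 -0.42159273  0.        ]
```

View pics/sidecrop.png

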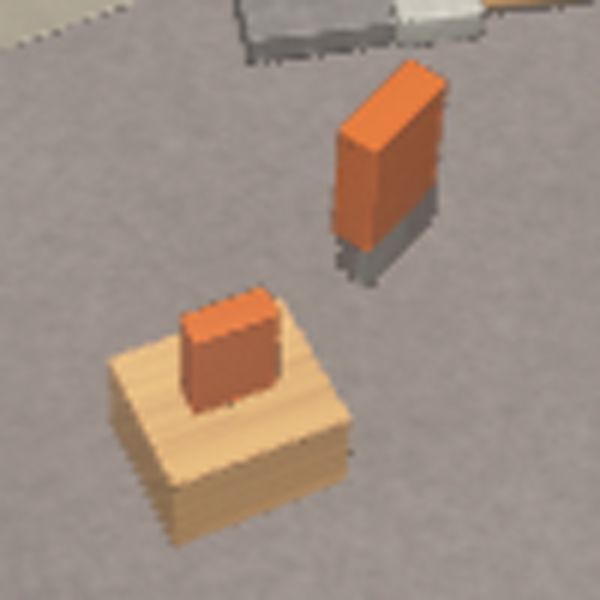

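```bash
python3 - <<'E'
from h import *
robot.move_to([0.465,-0.16,0.28],[180,0,0])
for n in ['w_stand']:
    T=wpose(); im=vision.grab_frame('wrist'); np.save(n+'.npy',im);np.save(n+'T.npy',T);save(n,im,s=1.5)
    for l in ['key_centre','stand_top']: print(l,[(np.round(d['rect'],1).tolist(),round(d['p'],2)) for d in recognise(l,'wrist')])
robot.move_to([0.465,0.16,0.28],[180,0,0])
T=wpose(); n='w_drum';im=vision.grab_frame('wrist'); np.save(n+'.npy',im);np.save(n+'T.npy',T);save(n,im,s=1.5)
for l in ['drum','extractor']: print(l,[(np.round(d['rect'],1).tolist(),round(d['p'],2)) for d in recognise(l,'wrist')])
print(robot.current_time_s(),robot.current_joint_positions(),robot.current_contact_force())
E
```

```text
key_centre [([259.8, 105.7, 12.0, 35.0], 0.89), ([214.8, 22.9, 39.3, 45.7], 0.68)]
stand_top [([260.8, 103.9, 52.3, 59.6], 0.91)]
drum [([255.2, 108.5, 33.2, 36.1], 0.78)]
extractor [([256.1, 107.5, 187.9, 159.1], 0.82)]
4.55 [  11.78352291   13.57776477  -39.66067652   90.87738235    8.82338159
   78.75083078 -119.03380995] [-0.19459061  0.10175011 -0.24568335]
```

View pics/w_stand.png

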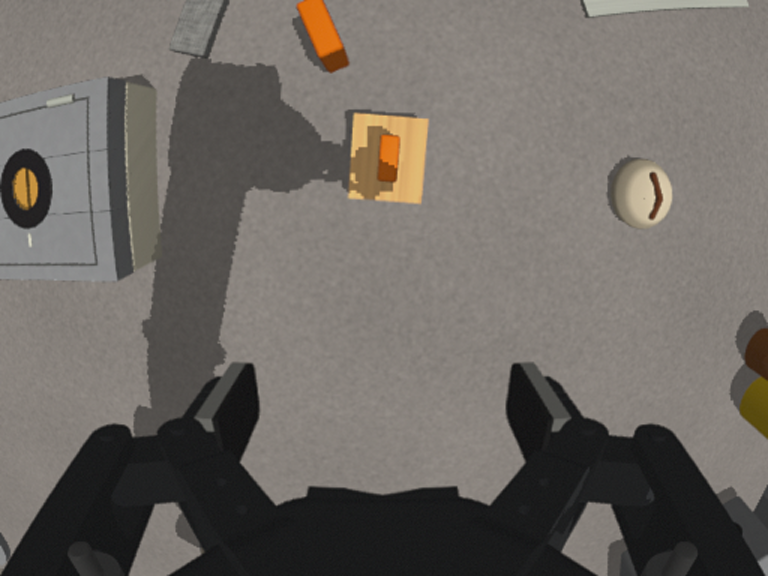

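View pics/w_drum.png

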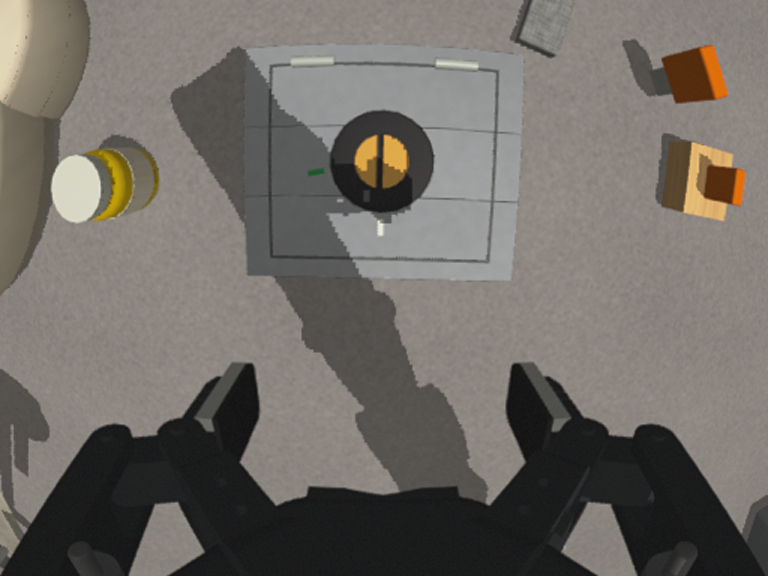

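Stand with the small key at px (260,104), larger key at (215,23), drum at (255,107) with its slot vertical in the image (along world x). I'll take yaw-180 views as well to cancel the camera bias.

```bash
python3 - <<'E'
from h import *
def shot(n,p,yaw):
    robot.move_to(p,[180,0,yaw]); robot.pause(0.2)
    T=wpose(); im=vision.grab_frame('wrist'); np.save(n+'.npy',im);np.save(n+'T.npy',T);save(n,im,(150,20,350,170),4)
shot('d0',[0.465,0.16,0.21],0)
shot('d180',[0.61,0.16,0.21],180)
print(robot.current_joint_positions())
shot('s180',[0.61,-0.16,0.24],180)
print(robot.current_time_s(),robot.current_joint_positions(),robot.current_contact_force())
E
```

```text
[ 17.85852211  41.64192296 -61.83300399  74.73957975  36.10533032
  83.91929675  49.06722578]
9.4167 [ 47.22514178  41.13151231 -63.81831611  71.82995576  36.19867051
  87.65029012  78.80981254] [-0.68014669  0.07812569 -0.02335943]
```

View pics/d0.png

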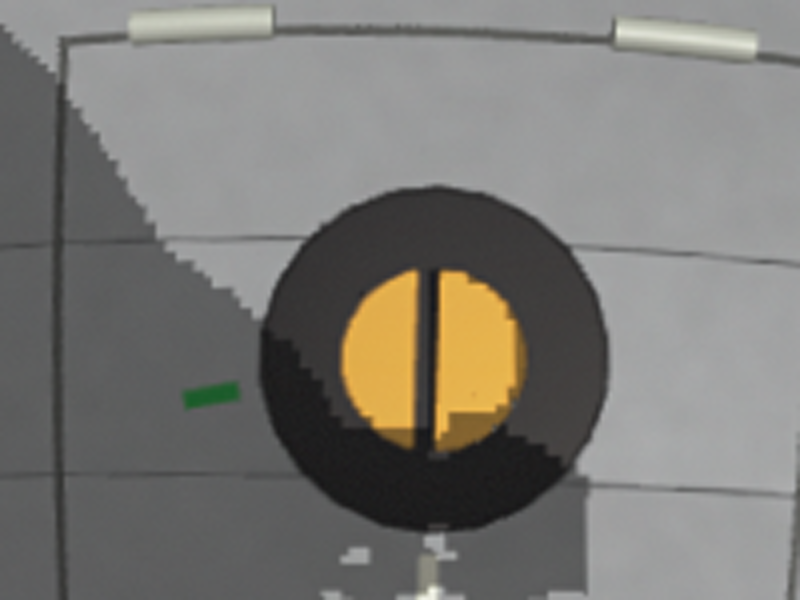

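View pics/d180.png

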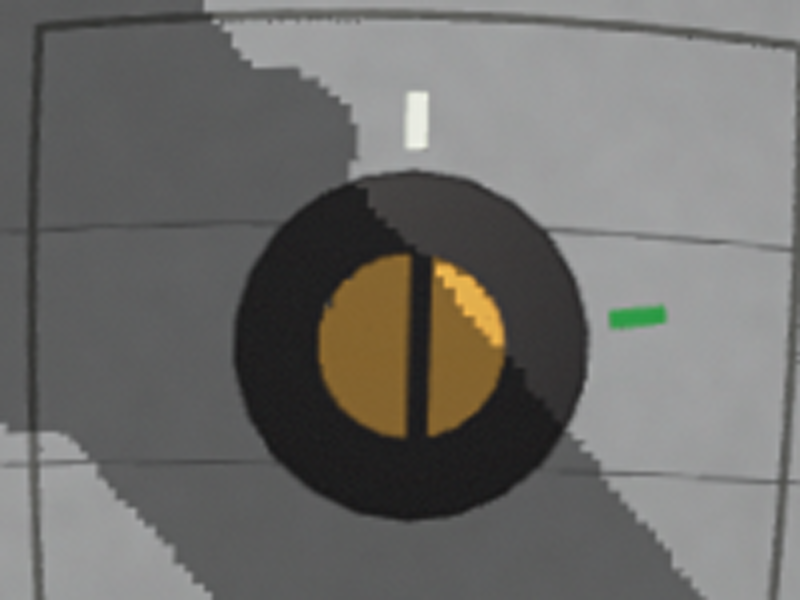

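View pics/s180.png

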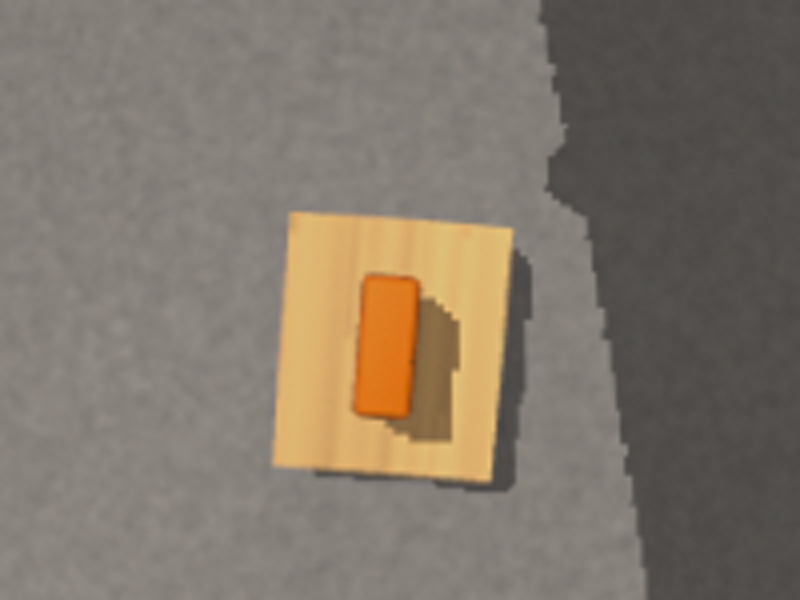

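The drum views show the slot centre-line about 1.7 px beside the collar centre: the slot is at (256,108) and the collar at (258.5,109.6) in full-image pixels of d0. The white and green marks seem to follow the slot. Next I work out the geometry in world coordinates.

```bash
cat > m.py <<'E'
from h import *
from scipy.optimize import least_squares
def circ(P):
    r=least_squares(lambda q:np.hypot(P[:,0]-q[0],P[:,1]-q[1])-q[2],[*P.mean(0),.03]);return r.x,np.abs(r.fun).max()
def rect(mask):
    c=max(cv2.findContours(mask.astype(np.uint8),cv2.RETR_EXTERNAL,cv2.CHAIN_APPROX_NONE)[0],key=cv2.contourArea)[:,0].astype(float)
    return c
for n in ['d0','d180','w_drum']:
    im=np.load(n+'.npy');T=np.load(n+'T.npy');hsv=cv2.cvtColor(im,cv2.COLOR_RGB2HSV).astype(int)
    W=lambda c,z:np.array([wonz(T,u,v,z)[:2] for u,v in c])
    H,S,V=hsv[...,0],hsv[...,1],hsv[...,2]
    roi=np.zeros(H.shape,bool);roi[40:180,150:350]=1
    br=(H>10)&(H<30)&(S>120)&roi
    br=cv2.morphologyEx(br.astype(np.uint8),cv2.MORPH_OPEN,np.ones((2,2)))
    # keep near centre
    br[:, :195]=0;br[:,320:]=0
    cc=cv2.findContours(br,cv2.RETR_EXTERNAL,cv2.CHAIN_APPROX_NONE)[0]
    pts=np.concatenate([c[:,0] for c in cc if len(c)>15]).astype(float)
    h=cv2.convexHull(pts.astype(np.float32))[:,0]
    print(n,'brasscircle',np.round(circ(W(h,.092))[0]*1e3,2))
    # slot: per-row gap centre
    rows=[]
    for v in range(int(pts[:,1].min())+4,int(pts[:,1].max())-3):
        x=np.where(br[v])[0]
        g=np.diff(x);i=g.argmax()
        if g[i]>2: rows.append([(x[i]+x[i+1])/2,v,g[i]])
    rows=np.array(rows);Q=W(rows[:,:2],.088);a=np.polyfit(Q[:,0],Q[:,1],1);
    print(' slot y at mid',np.polyval(a,Q[:,0].mean())*1e3,'angle',np.degrees(np.arctan(a[0])),'xrange',Q[:,0].min(),Q[:,0].max(),len(rows))
    gr=(H>45)&(H<80)&(S>110)&roi
    wh=(V>185)&(S<40)&roi
    for nm,m in [('green',gr),('white',wh)]:
        k,l,st,ce=cv2.connectedComponentsWithStats(m.astype(np.uint8))
        for i in range(1,k):
            if st[i,4]>15:
                yy,xx=np.where(l==i);Q=W(np.c_[xx,yy],.0905);d=np.linalg.svd(Q-Q.mean(0))[2][0]
                print(' ',nm,st[i],np.round(Q.mean(0)*1e3,2),'dir',np.degrees(np.arctan2(d[1],d[0])))
    dk=(V<75)&roi
E
python3 m.py
```

```text
d0 brasscircle [536.87 158.41  18.95]
 slot y at mid 160.0350149757328 angle -1.8388742401416307 xrange 0.5212496314577136 0.5523849331330728 38
  green [196 116  14   6  53] [530.84 205.51] dir 98.92242857364779
  white [254 167   6   6  30] [486.74 160.15] dir 133.2250750808806
d180 brasscircle [537.29 157.78  18.99]
 slot y at mid 159.6028057034049 angle -2.089134125949527 xrange 0.5214668971790103 0.552285128566568 38
  green [303  97  13   5  52] [529.68 203.47] dir 99.19206187643137
  white [251  43   6  14  80] [489.6  158.09] dir -2.5987235383020577
w_drum brasscircle [536.73 158.18  19.  ]
 slot y at mid 159.62038444479262 angle -1.5606622606525435 xrange 0.5219333670569343 0.5507450912013147 28
  green [205 113  11   4  32] [530.84 205.54] dir -84.16301606614083
  white [194  40  28   2  43] [611.18 210.2 ] dir -91.77028013187301
  white [291  41  28   4  73] [608.66 106.21] dir -91.33203967890674
  white [251 147   5  10  35] [489.69 160.13] dir -176.0975158308577
```

```bash
python3 - <<'E'
from h import *
for n in ['w_stand','s180']:
    im=np.load(n+'.npy');T=np.load(n+'T.npy');hsv=cv2.cvtColor(im,cv2.COLOR_RGB2HSV).astype(int)
    H,S,V=hsv[...,0],hsv[...,1],hsv[...,2]
    W=lambda c,z:np.array([wonz(T,u,v,z)[:2] for u,v in c])
    roi=np.zeros(H.shape,bool);roi[60:150,200:300]=1
    key=(H<11)&(S>200)&roi
    top=key&(V>190)
    wood=((S>90)&(H<25)&roi)
    for nm,m,z in [('keytop',top,.086),('stand',wood,.04)]:
        k,l,st,ce=cv2.connectedComponentsWithStats(m.astype(np.uint8));i=st[1:,4].argmax()+1
        c=cv2.findContours((l==i).astype(np.uint8),cv2.RETR_EXTERNAL,cv2.CHAIN_APPROX_NONE)[0][0][:,0].astype(float)
        Q=W(c,z)*1e3; r=cv2.minAreaRect(Q.astype(np.float32)); print(n,nm,st[i],np.round(r[0],1),np.round(r[1],1),round(r[2],1))
E
```

```text
Traceback (most recent call last):
ValueError: attempt to get argmax of an empty sequence
```

```bash
python3 - <<'E'
from h import *
for n in ['w_stand','s180']:
    im=np.load(n+'.npy');T=np.load(n+'T.npy');hsv=cv2.cvtColor(im,cv2.COLOR_RGB2HSV).astype(int)
    H,S,V=hsv[...,0],hsv[...,1],hsv[...,2]
    W=lambda c,z:np.array([wonz(T,u,v,z)[:2] for u,v in c])
    roi=np.zeros(H.shape,bool);roi[60:150,200:300]=1
    key=(H<14)&(S>190)&roi
    top=key&(V>150)
    wood=((S>85)&(H<25)&roi)
    for nm,m,z in [('key',key,.086),('keytop',top,.086),('stand',wood,.04)]:
        k,l,st,ce=cv2.connectedComponentsWithStats(m.astype(np.uint8))
        if k<2: print(n,nm,'none');continue
        i=st[1:,4].argmax()+1
        c=cv2.findContours((l==i).astype(np.uint8),cv2.RETR_EXTERNAL,cv2.CHAIN_APPROX_NONE)[0][0][:,0].astype(float)
        Q=W(c,z)*1e3; r=cv2.minAreaRect(Q.astype(np.float32)); print(n,nm,st[i],np.round(r[0],1),np.round(r[1],1),round(r[2],1))
E
```

```text
w_stand key [252  97  13  24 131] [ 534.7 -164.5] [12.5 24.7] 86.7
w_stand keytop [254  90   8   6  14] [ 552.2 -163.7] [5.4 7.4] 0.0
w_stand stand [ 232   75   54   61 2837] [ 538.8 -164.9] [60.6 70.6] 85.8
s180 key [241  89  14  24  46] [ 529.5 -162.2] [23.9 10.3] 26.3
s180 keytop [241  89  14   6  20] [ 522.  -165.4] [12.9  3.6] 72.5
s180 stand [ 218   73   60   68 3579] [ 537.4 -166.8] [60.6 70.7] 85.5
```

```bash
python3 - <<'E'
from h import *
T=np.load('s180T.npy'); c=wonz(T,386.5/4+150,346/4+20,.086); print(c+[.0007,.00095,0])
a,b=[wonz(T,u/4+150,v/4+20,.086) for u,v in [(392,275.5),(381,416)]]; print(np.linalg.norm(a-b),np.degrees(np.arctan2(*(b-a)[[1,0]])))
T=np.load('w_standT.npy');o1,d1=wray(T,321/1.5,26/1.5);o2,d2=ray('side',285.5,217.5)
A=np.c_[d1,-d2];t=np.linalg.lstsq(A,o2-o1,rcond=None)[0];print(o1+d1*t[0],o2+d2*t[1])
for p,y in [((.5385,-.166,.2),180),((.537,.1598,.15),178),((.537,.1598,.15),98)]: print(robot.inverse_kinematics(list(p),[180,0,y]))
print(robot.current_finger_gap())
E
```

```text
[ 0.53808958 -0.16559161  0.086     ]
0.03313446870470561 -4.315898744603425
[ 0.63334758 -0.11910717  0.09735737] [ 0.63313664 -0.11903123  0.09730304]
[ 57.96968659  36.53623539 -67.01906473  87.26852458  33.9647764
  78.82081745  78.35440907]
[ 23.04280094  37.70498876 -63.30069736  91.80560687  34.93801578
  72.56718751  41.66532421]
[ 14.75210237  30.79177996 -47.44994444  92.08431898  24.02921246
  67.84016354 -29.89519251]
0.9992105192827284
```

The smaller key (top 33 x 14 mm) stands at (0.538,-0.166), yaw -4.3°. The larger key is 10 cm away, so it is clear. Grasp now.

```bash
python3 - <<'E'
from h import *
Y=175.7
fingers.gripper_to(0.5)
robot.move_to([.5381,-.1657,.15],[180,0,Y])
robot.line_to([.5381,-.1657,.066],[180,0,Y],velocity=.1)
f0=robot.current_contact_force();print(f0,robot.current_tool_pos())
im=vision.grab_frame('wrist');save('pre',im,s=1.5)
im=vision.grab_frame('side');save('preside',im,(210,190,310,290),6)
E
```

```text
[ 0.05772593  1.20370899 -0.12711332] [ 0.53880588 -0.16556941  0.06671387]
```

View pics/pre.png

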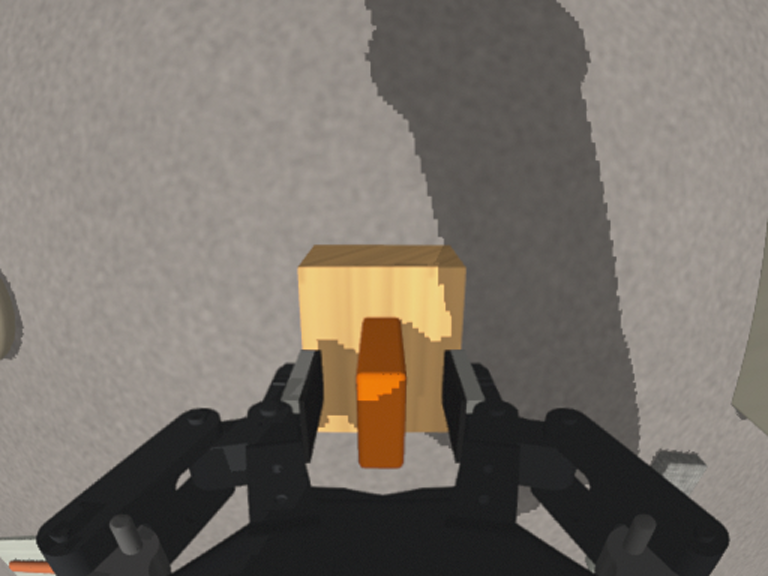

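View pics/preside.png

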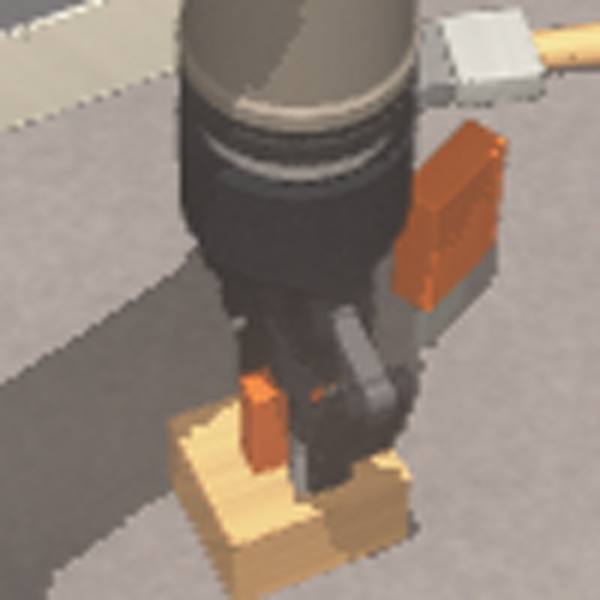

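The handle sits midway between the pads (px 254,260), parallel. Closing the gripper.

```bash
python3 - <<'E'
from h import *
print(robot.current_tool_pos(),robot.current_contact_force())
fingers.gripper_to(0.0,force=60)
robot.pause(.3)
p=robot.current_tool_pos();print(p,robot.current_finger_gap(),robot.current_contact_force(),robot.current_torque())
np.save('grasp.npy',p)
Y=175.7
robot.line_to([.5381,-.1657,.066+.06],[180,0,Y],velocity=.08)
robot.line_to([.5381,-.1657,.20],[180,0,Y],velocity=.15)
robot.pause(.2)
print(robot.current_tool_pos(),robot.current_eef_rot(),robot.current_contact_force(),robot.current_torque(),robot.current_time_s())
T=wpose();im=vision.grab_frame('wrist');save('held',im,s=1.5)
im=vision.grab_frame('side');save('heldside',im,(200,130,320,250),6)
E
```

```text
[ 0.53880385 -0.16568997  0.06689126] [ 0.55359341 -0.22192257  0.2236137 ]
[ 0.53852902 -0.16573249  0.06651588] 0.15851679159418322 [-2.29124002e-03 -2.41095719e-01  4.70657861e+00] [0.00143474 0.06685314 0.02655753]
[ 0.53726992 -0.16582441  0.19864074] [ 1.79980788e+02 -1.44162031e-01  1.75702747e+02] [-0.468912    0.84267048 -0.32761141] [ 0.00138425  0.01360684 -0.00802905] 13.9417
```

View pics/held.png

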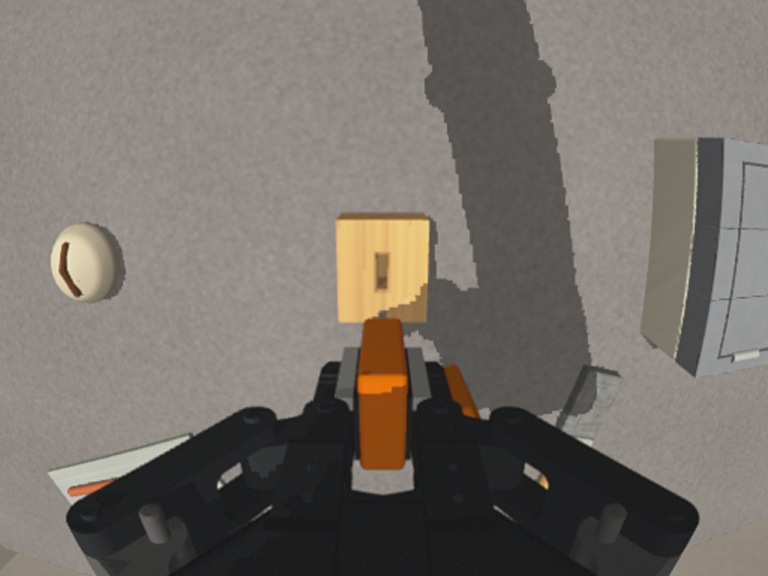

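View pics/heldside.png

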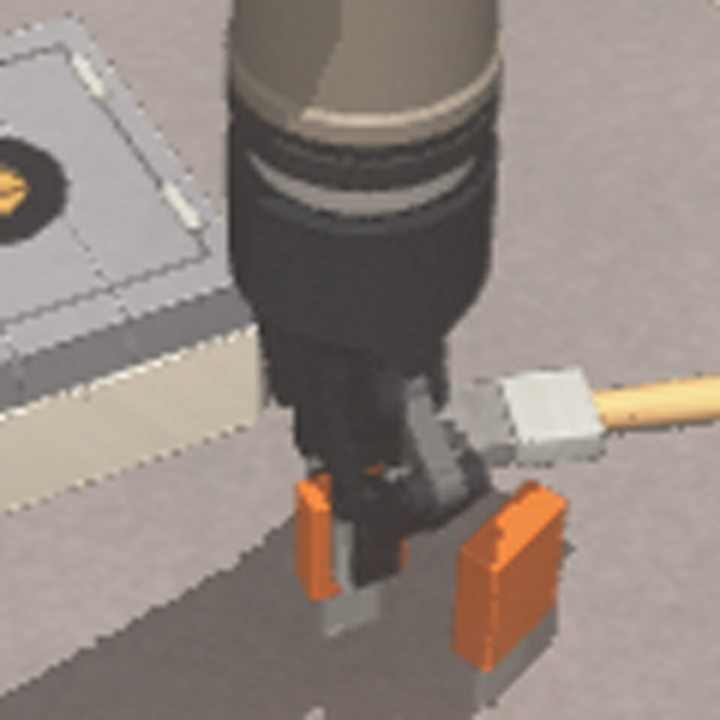

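```bash
python3 - <<'E'
from h import *
I=np.eye(4)
for dx in (-.001,0,.001):
    print(dx,[np.round(np.array(wproj(I,[x+dx,0,z]))*1.5,1) for x,z in [(.017,-.0195),(-.017,-.0195),(.017,.0265)]])
im=cv2.imread('pics/held.png')
print(im[300:480:3,382,::-1].tolist())
E
```

```text
-0.001 [array([385.9, 382.4]), array([385.4, 477.6]), array([384.9, 321.2])]
0 [array([385.9, 379.2]), array([385.4, 475.2]), array([384.9, 318.6])]
0.001 [array([386. , 375.9]), array([385.4, 472.8]), array([384.9, 316. ])]
[[223, 178, 111], [222, 177, 112], [223, 177, 111], [211, 165, 107], [96, 97, 93], [81, 85, 81], [107, 73, 52], [124, 62, 15], [123, 63, 15], [124, 64, 17], [124, 63, 14], [124, 64, 19], [124, 64, 14], [125, 64, 16], [125, 64, 17], [126, 63, 17], [125, 63, 15], [125, 62, 14], [126, 64, 14], [126, 64, 16], [127, 64, 13], [126, 64, 15], [127, 65, 15], [126, 64, 14], [125, 64, 15], [186, 92, 13], [223, 111, 11], [228, 117, 11], [231, 118, 10], [230, 118, 11], [233, 119, 10], [159, 79, 14], [143, 71, 17], [143, 72, 13], [143, 73, 15], [143, 72, 15], [144, 71, 14], [144, 72, 14], [144, 71, 13], [143, 72, 15], [143, 72, 15], [143, 72, 14], [143, 71, 15], [143, 71, 13], [144, 72, 15], [143, 72, 13], [144, 72, 15], [143, 72, 12], [143, 72, 13], [143, 72, 14], [141, 71, 13], [143, 72, 15], [142, 71, 12], [142, 72, 12], [142, 72, 14], [143, 73, 18], [134, 70, 31], [144, 137, 131], [139, 134, 128], [144, 137, 131]]
```

```bash
cat >> h.py <<'E'
def goto(p,yaw,v=.05,n=2,tol=2e-4):
    p=np.array(p,float);c=np.zeros(3)
    for i in range(n):
        robot.line_to(list(p+c),[180,0,yaw],velocity=v); robot.pause(.15)
        e=p-np.array(robot.current_tool_pos())
        if np.abs(e).max()<tol: break
        c=c+e
    return c,e
E
python3 - <<'E'
from h import *
Y=178.1
robot.move_to([.5378,.1598,.2],[180,0,Y])
print(goto([.5378,.1598,.165],Y,v=.08))
c,e=goto([.5378,.1598,.148],Y,v=.05,n=3); print(c,e)
print(robot.current_tool_pos(),robot.current_eef_rot(),robot.current_contact_force(),robot.current_torque(),robot.current_time_s(),robot.current_joint_positions())
np.save('c.npy',c)
im=vision.grab_frame('wrist');save('abv',im,(150,120,350,320),3)
im=vision.grab_frame('side');save('abvside',im,(140,90,260,210),5)
E
```

```text
(array([-6.42205851e-05, -8.51600786e-06, -1.11018262e-04]), array([0.00022545, 0.00040744, 0.00045776]))
[-0.00015567 -0.00016473 -0.0002193 ] [0.00011198 0.00016383 0.00013821]
[0.53768802 0.15963617 0.14786179] [1.79999600e+02 9.78334608e-03 1.78099530e+02] [ 0.72405334 -0.10788907  0.42978323] [0.00672174 0.00952757 0.01831101] 17.4417 [ 22.47242496  37.27841893 -62.0544966   91.88657015  34.25451685
  71.94074029  42.34776292]
```

View pics/abv.png

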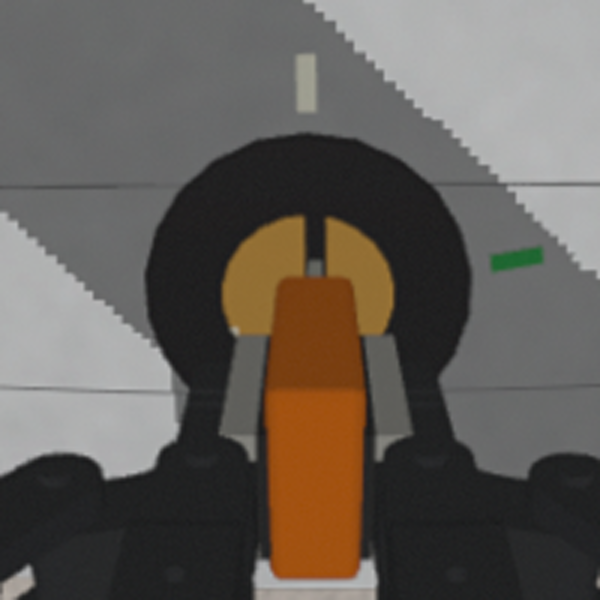

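View pics/abvside.png

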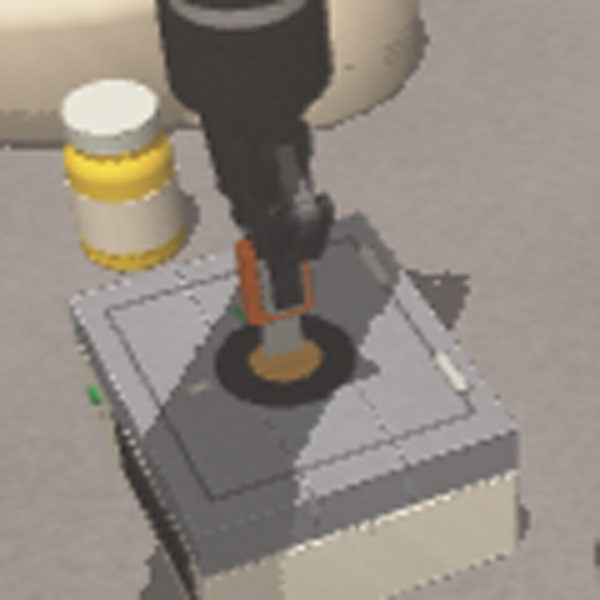

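The blade tip (crop px 315,265) lines up with the slot (crop px 315,235). Descending gently.

```bash
python3 - <<'E'
from h import *
c=np.load('c.npy');Y=178.1
f0=np.array(robot.current_contact_force());np.save('f0.npy',f0)
s=robot.line_to(list(np.array([.5378,.1598,.127])+c),[180,0,Y],velocity=.012,f_stop=3.0)
robot.pause(.2)
print(s,robot.current_tool_pos(),np.array(robot.current_contact_force())-f0,robot.current_torque(),robot.current_time_s())
im=vision.grab_frame('wrist');save('ins',im,(150,120,350,320),3)
im=vision.grab_frame('side');save('insside',im,(140,90,260,210),5)
E
```

```text
True [0.53759119 0.15955803 0.1280829 ] [1.31377881 0.2727955  3.91112446] [ 0.15895355 -0.20761438 -0.01452503] 19.1917
```

View pics/ins.png

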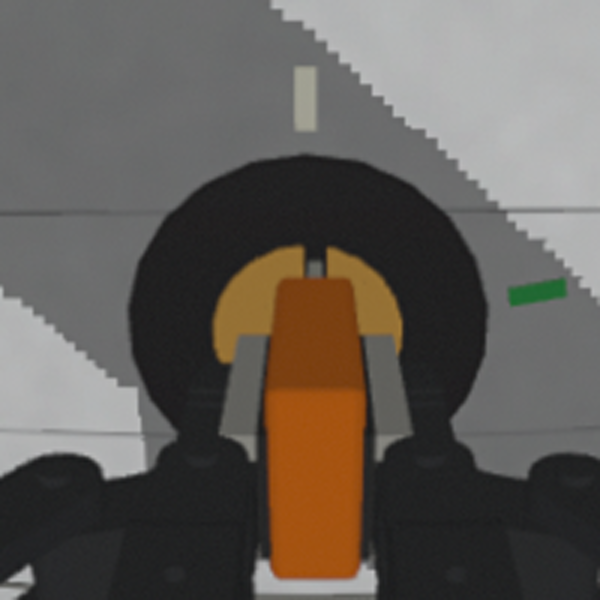

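Contact at TCP z 0.128 puts the tip near 75.6 mm, which is the slot floor, so the blade is in. Pushing in by force and distance.

```bash
python3 - <<'E'
from h import *
c=np.load('c.npy');Y=178.1;f0=np.load('f0.npy')
def rep():
    print(np.round(robot.current_tool_pos(),5),np.round(np.array(robot.current_contact_force())-f0,2),np.round(robot.current_torque(),3),round(robot.current_time_s(),2))
s=robot.line_to(list(np.array([.5378,.1598,.1242])+c),[180,0,Y],velocity=.006,f_stop=7.0)
robot.pause(.25);print(s);rep();robot.pause(.1);rep()
E
```

```text
False
[0.53763 0.15964 0.12482] [-0.62  0.13  9.17] [-0.148  0.13  -0.053] 20.28
[0.53763 0.15964 0.12482] [-0.77  0.24  9.55] [-0.075  0.125  0.028] 20.38
```

```bash
python3 - <<'E'
from h import *
c=np.load('c.npy');Y=178.1;f0=np.load('f0.npy')
def rep():
    print(np.round(robot.current_tool_pos(),5),np.round(np.array(robot.current_contact_force())-f0,2),np.round(robot.current_torque(),3),round(robot.current_time_s(),2))
s=robot.line_to(list(np.array([.5378,.1598,.1233])+c),[180,0,Y],velocity=.006,f_stop=3.0)
robot.pause(.25);print(s)
for i in range(4): robot.pause(.05);rep()
np.save('c2.npy',np.array(robot.current_tool_pos())-np.array([.5378,.1598,.1233]))
E
```

```text
False
[0.53766 0.15965 0.12415] [ 0.62 -0.85 10.64] [-0.12   0.229 -0.023] 20.98
[0.53766 0.15964 0.12415] [-0.16  0.18 10.25] [-0.162  0.231 -0.005] 21.03
[0.53764 0.15962 0.12412] [-0.29  0.35 10.03] [-0.16   0.214 -0.035] 21.08
[0.53763 0.15966 0.12414] [0.55 0.   9.78] [-0.147  0.203  0.001] 21.13
```

```bash
cat >> h.py <<'E'
import json,os
def avg(n=6):
    f=[];t=[]
    for i in range(n): robot.pause(.025);f.append(robot.current_contact_force());t.append(robot.current_torque())
    return np.mean(f,0),np.mean(t,0)
def turn(a_end,step=5,fl=2.5,K=None,maxshift=4):
    """angles a: clockwise degrees of key"""
    f0=np.load('f0.npy')
    st=json.load(open('st.json'))
    a=st['a'];K=np.array(st['K']);z=st['z'];D=.0007
    def cmd(a,K,z):
        y=np.radians(178.1-a)
        p=[K[0]-D*np.cos(y),K[1]-D*np.sin(y),z]
        s=robot.line_to(p,[180,0,178.1-a],velocity=.01,f_stop=12)
        if s: print('FSTOP',robot.current_contact_force())
        robot.pause(.08);return s
    while a<a_end-1e-6:
        a=min(a+step,a_end)
        s=cmd(a,K,z)
        for j in range(maxshift):
            f,t=avg();f=f-f0
            y=np.radians(178.1-a);ux=np.array([np.cos(y),np.sin(y)]);n=np.array([-ux[1],ux[0]])
            fp=f[:2]@n;fa=f[:2]@ux
            print(f"a={a:.1f} Fz={f[2]:.1f} Fperp={fp:.1f} Fax={fa:.1f} tz={t[2]:.3f} K={np.round(K*1e3,2)} pos={np.round(np.array(robot.current_tool_pos())*1e3,2)} yaw={robot.current_eef_rot()[2]:.1f} t={robot.current_time_s():.1f}")
            st.update(a=a,K=K.tolist(),z=z);json.dump(st,open('st.json','w'))
            if s or np.linalg.norm(f)>22: print('STOP');return
            mv=False
            if abs(fp)>fl: K=K+n*np.sign(fp)*min(.0004,abs(fp)*.0001);mv=True
            if f[2]<9 : z-=.0003;mv=True
            if f[2]>11.8: z+=.0003;mv=True
            if not mv: break
            s=cmd(a,K,z)
E
python3 - <<'E'
from h import *
c=np.load('c.npy')
p=np.array([.5378,.1598,.1233])+c
y=np.radians(178.1)
json.dump(dict(a=0,K=[p[0]+.0007*np.cos(y),p[1]+.0007*np.sin(y)],z=p[2]),open('st.json','w'))
turn(15)
E
```

```text
a=5.0 Fz=10.2 Fperp=-0.0 Fax=0.0 tz=-0.017 K=[536.94 159.66] pos=[537.78 159.75 124.21] yaw=173.1 t=21.6
a=10.0 Fz=10.2 Fperp=0.1 Fax=0.1 tz=0.019 K=[536.94 159.66] pos=[537.77 159.76 124.21] yaw=168.1 t=22.1
a=15.0 Fz=10.1 Fperp=-0.7 Fax=0.1 tz=-0.002 K=[536.94 159.66] pos=[537.79 159.82 124.26] yaw=163.1 t=22.6
```

```bash
python3 - <<'E'
from h import *
im=vision.grab_frame('wrist');save('t15',im,(150,120,350,320),3)
E
```

```text
(no output)
```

View pics/t15.png

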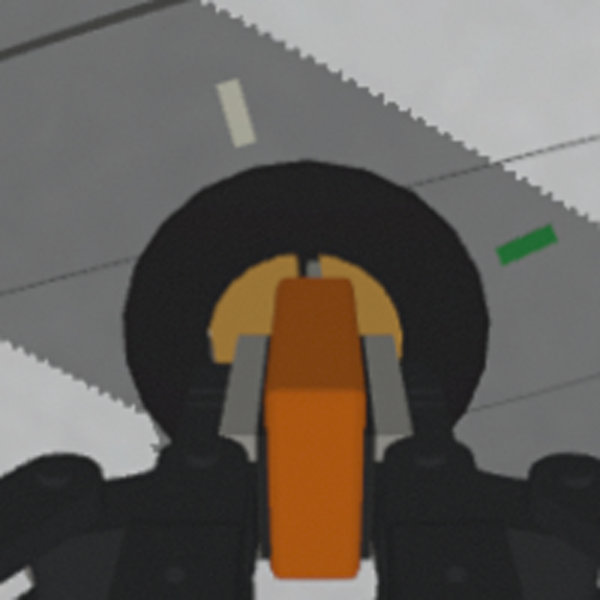

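The slot (px 310,265) follows the blade while the white mark has rotated away, so the drum is turning. Continuing.

```bash
python3 - <<'E'
from h import *
turn(45)
im=vision.grab_frame('wrist');save('t45',im,(150,120,350,320),3)
E
```

```text
a=20.0 Fz=10.6 Fperp=-0.8 Fax=0.1 tz=0.004 K=[536.94 159.66] pos=[537.83 159.86 124.28] yaw=158.1 t=23.1
a=25.0 Fz=10.5 Fperp=-0.5 Fax=-0.1 tz=0.030 K=[536.94 159.66] pos=[537.85 159.9  124.31] yaw=153.1 t=23.6
a=30.0 Fz=10.1 Fperp=-0.8 Fax=0.1 tz=0.018 K=[536.94 159.66] pos=[537.84 159.97 124.36] yaw=148.1 t=24.1
a=35.0 Fz=10.1 Fperp=-0.9 Fax=0.4 tz=0.023 K=[536.94 159.66] pos=[537.86 159.98 124.36] yaw=143.1 t=24.6
a=40.0 Fz=10.1 Fperp=-1.3 Fax=0.4 tz=0.002 K=[536.94 159.66] pos=[537.89 160.02 124.4 ] yaw=138.1 t=25.1
a=45.0 Fz=9.6 Fperp=-0.7 Fax=0.7 tz=0.023 K=[536.94 159.66] pos=[537.92 160.05 124.44] yaw=133.1 t=25.5
```

View pics/t45.png

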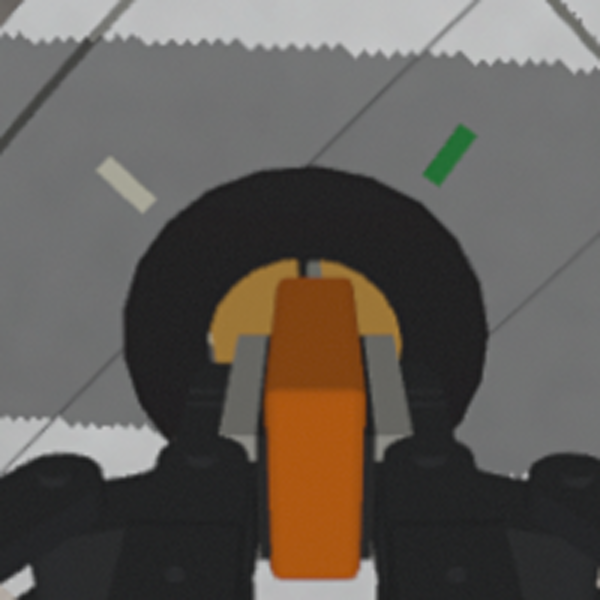

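```bash
python3 - <<'E'
from h import *
turn(75,fl=1.2)
E
```

```text
a=50.0 Fz=9.8 Fperp=-1.5 Fax=0.8 tz=0.025 K=[536.94 159.66] pos=[537.96 160.12 124.48] yaw=128.1 t=26.1
a=50.0 Fz=9.9 Fperp=-1.0 Fax=0.4 tz=0.007 K=[537.07 159.75] pos=[537.95 160.1  124.42] yaw=128.1 t=26.6
a=55.0 Fz=10.3 Fperp=-0.7 Fax=0.8 tz=0.034 K=[537.07 159.75] pos=[538.   160.15 124.47] yaw=123.1 t=27.0
a=60.0 Fz=9.7 Fperp=-0.8 Fax=0.9 tz=0.013 K=[537.07 159.75] pos=[538.03 160.18 124.5 ] yaw=118.1 t=27.5
a=65.0 Fz=9.8 Fperp=-1.3 Fax=1.0 tz=-0.003 K=[537.07 159.75] pos=[538.07 160.18 124.53] yaw=113.1 t=28.0
a=65.0 Fz=9.9 Fperp=-1.0 Fax=1.0 tz=0.002 K=[537.18 159.8 ] pos=[538.1  160.24 124.51] yaw=113.1 t=28.5
a=70.0 Fz=9.8 Fperp=-0.4 Fax=1.2 tz=0.013 K=[537.18 159.8 ] pos=[538.13 160.23 124.54] yaw=108.1 t=29.0
a=75.0 Fz=10.1 Fperp=-0.5 Fax=1.7 tz=0.014 K=[537.18 159.8 ] pos=[538.17 160.26 124.58] yaw=103.1 t=29.4
```

```bash
python3 - <<'E'
from h import *
turn(83,step=2,fl=2.5)
im=vision.grab_frame('wrist');save('t83',im,(150,120,350,320),3)
E
```

```text
a=77.0 Fz=9.9 Fperp=-0.4 Fax=1.7 tz=0.038 K=[537.18 159.8 ] pos=[538.2  160.24 124.58] yaw=101.1 t=29.9
a=79.0 Fz=9.5 Fperp=-1.1 Fax=1.1 tz=0.035 K=[537.18 159.8 ] pos=[538.21 160.25 124.61] yaw=99.1 t=30.4
a=81.0 Fz=9.8 Fperp=-1.2 Fax=1.8 tz=0.060 K=[537.18 159.8 ] pos=[538.2  160.26 124.62] yaw=97.1 t=30.9
a=83.0 Fz=9.9 Fperp=-1.0 Fax=1.6 tz=0.027 K=[537.18 159.8 ] pos=[538.24 160.23 124.63] yaw=95.1 t=31.4
```

View pics/t83.png

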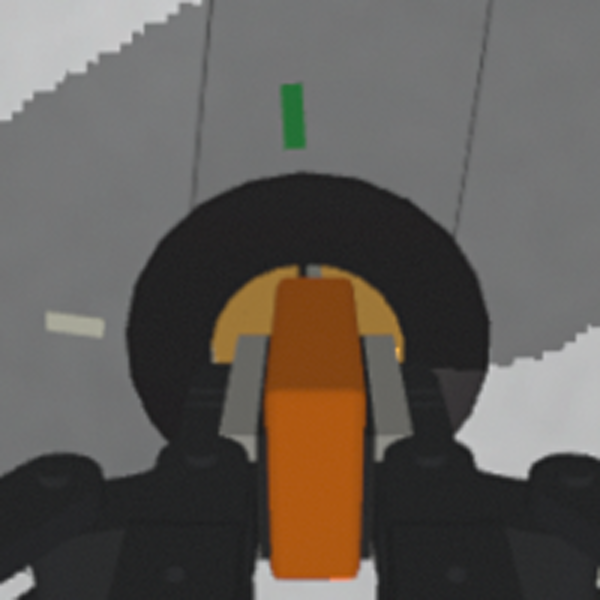

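```bash
python3 - <<'E'
from h import *
turn(87,step=1,fl=2.5)
print(robot.current_joint_positions())
E
```

```text
a=84.0 Fz=9.7 Fperp=-0.6 Fax=1.5 tz=0.053 K=[537.18 159.8 ] pos=[538.25 160.25 124.64] yaw=94.1 t=31.9
a=85.0 Fz=10.0 Fperp=-1.1 Fax=1.7 tz=0.075 K=[537.18 159.8 ] pos=[538.25 160.24 124.65] yaw=93.1 t=32.4
a=86.0 Fz=10.0 Fperp=-1.2 Fax=1.6 tz=0.050 K=[537.18 159.8 ] pos=[538.28 160.27 124.66] yaw=92.1 t=32.9
a=87.0 Fz=9.6 Fperp=-1.3 Fax=1.5 tz=0.074 K=[537.18 159.8 ] pos=[538.27 160.26 124.67] yaw=91.1 t=33.4
[ 10.76402097  30.48881012 -41.03517726  93.94256827  21.81415921
  63.62369469 -34.99043498]
```

The key is at 87° including lash, so the drum is at or near its stop (torque is rising, so I won't force it). Easing back slightly and lifting.

```bash
python3 - <<'E'
from h import *
st=json.load(open('st.json'));K=st['K'];z=st['z'];f0=np.load('f0.npy')
yw=178.1-84
y=np.radians(yw);p=[K[0]-.0007*np.cos(y),K[1]-.0007*np.sin(y)]
robot.line_to([*p,z],[180,0,yw],velocity=.01)
for dz in (.002,.004,.008,.03,.07):
    robot.line_to([*p,z+dz],[180,0,yw],velocity=.02 if dz<.02 else .06);robot.pause(.1)
    print(dz,np.round(np.array(robot.current_contact_force())-f0,1))
# move away to view drum, camera over the drum: camera offset +73mm in tool x
R=np.radians(178.1)
robot.move_to([.61,.16,.21],[180,0,178.1]);robot.pause(.15)
T=wpose();im=vision.grab_frame('wrist');np.save('aft.npy',im);np.save('aftT.npy',T);save('aft',im,(130,20,370,200),3)
print(robot.current_time_s())
E
```

```text
0.002 [1.5 2.3 7.7]
0.004 [2.7 2.5 5.1]
0.008 [4.6 3.  0.4]
0.03 [ 0.6 -0.   0.2]
0.07 [-0.2  0.6  0. ]
37.7333
```

View pics/aft.png

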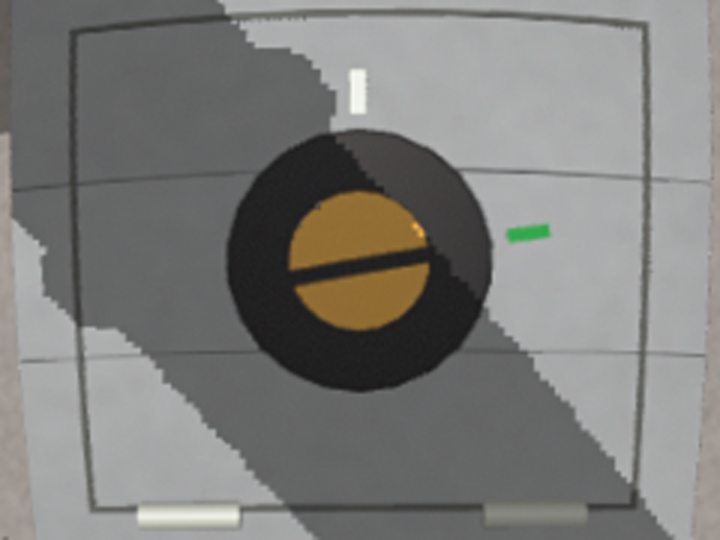

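The slot now lies along the green mark, turned about 80° with the drum sprung up. Next: check the key in the grip above the stand.

```bash
python3 - <<'E'
from h import *
Y=175.7
robot.move_to([.5385,-.1658,.15],[180,0,Y]);
print(goto([.5385,-.1658,.125],Y,n=3),robot.current_contact_force())
im=vision.grab_frame('wrist');save('ret',im,s=1.5)
im2=cv2.imread('pics/ret.png');h=cv2.imread('pics/held.png')
for nm,i in (('held',h),('ret',im2)):
    hs=cv2.cvtColor(i,cv2.COLOR_BGR2HSV).astype(int);m=(hs[...,0]<13)&(hs[...,1]>200)
    col=i[300:480,382,2].astype(int);d=np.abs(np.diff(col));print(nm,[(300+k,col[k],col[k+1]) for k in np.where(d>25)[0]])
    print([np.where(m[r,340:430])[0][[0,-1]]+340 for r in (330,350,400,440,460)])
print(robot.current_time_s())
E
```

```text
(array([-2.15717521e-05,  9.06662848e-06, -7.37879453e-05]), array([2.70310384e-05, 1.12690662e-05, 7.75803541e-05])) [ 0.38840292  0.62644584 -0.40916249]
held [(np.int64(309), np.int64(211), np.int64(163)), (np.int64(310), np.int64(163), np.int64(112)), (np.int64(373), np.int64(141), np.int64(167)), (np.int64(391), np.int64(222), np.int64(194)), (np.int64(392), np.int64(194), np.int64(159))]Traceback (most recent call last):
  File "<stdin>", line 10, in <module>
IndexError: index 0 is out of bounds for axis 0 with size 0
```

View pics/ret.png

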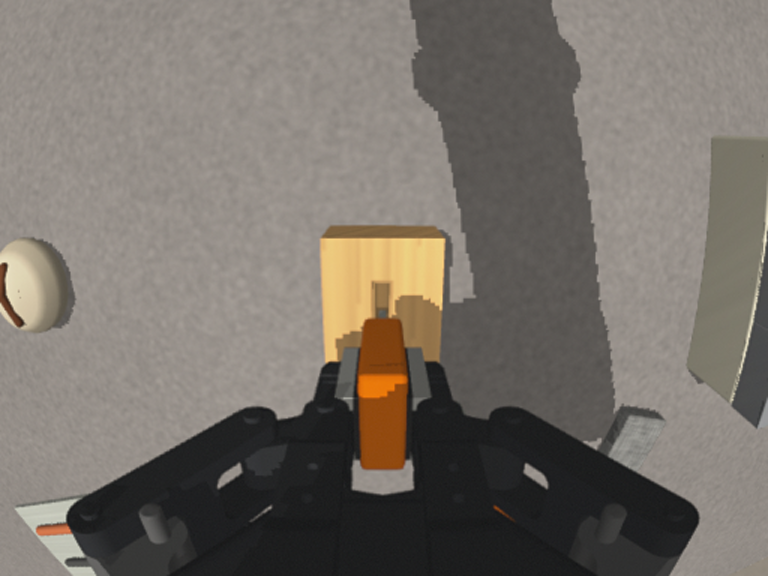

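The key sits unchanged in the grip (top edge row 374, back edge 468), and the blade lines up with the pocket at (382,295). Lowering into the stand.

```bash
python3 - <<'E'
from h import *
Y=175.7
f0=np.array(robot.current_contact_force())
s=robot.line_to([.5385,-.1658,.088],[180,0,Y],velocity=.04,f_stop=5);robot.pause(.1)
print(s,np.round(robot.current_tool_pos(),4),np.round(np.array(robot.current_contact_force())-f0,1))
if not s:
    s=robot.line_to([.5385,-.1658,.0645],[180,0,Y],velocity=.02,f_stop=4);robot.pause(.1)
    print(s,np.round(robot.current_tool_pos(),4),np.round(np.array(robot.current_contact_force())-f0,1))
im=vision.grab_frame('side');save('homeside',im,(210,190,310,290),6)
print(robot.current_time_s())
E
```

```text
False [ 0.5388 -0.1658  0.0884] [-0.3 -0.1 -0.7]
True [ 0.5383 -0.1658  0.0665] [ 0.3 -0.3  5.4]
42.975
```

View pics/homeside.png

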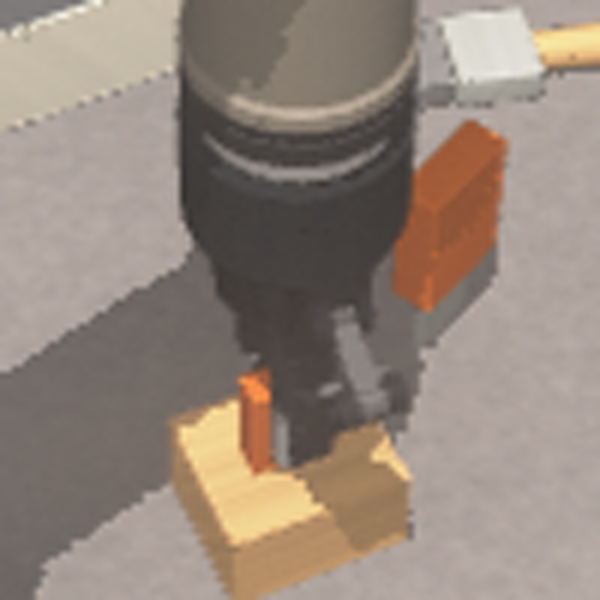

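It is seated at the original height (0.0665). Releasing, backing off and checking.

```bash
python3 - <<'E'
from h import *
Y=175.7
fingers.gripper_to(0.5);robot.pause(.1)
robot.line_to([.5385,-.1658,.15],[180,0,Y],velocity=.08)
robot.move_to([.61,-.165,.24],[180,0,180]);robot.pause(.2)
T=wpose();im=vision.grab_frame('wrist');save('fin_s',im,(150,20,350,170),4)
c=[(0,0)]
im=vision.grab_frame('side');save('fin_side',im,(100,80,340,290),3)
im=vision.grab_frame('scene');save('fin_scene',im,s=1.5)
print(robot.current_time_s())
E
```

```text
45.5583
```

View pics/fin_s.png

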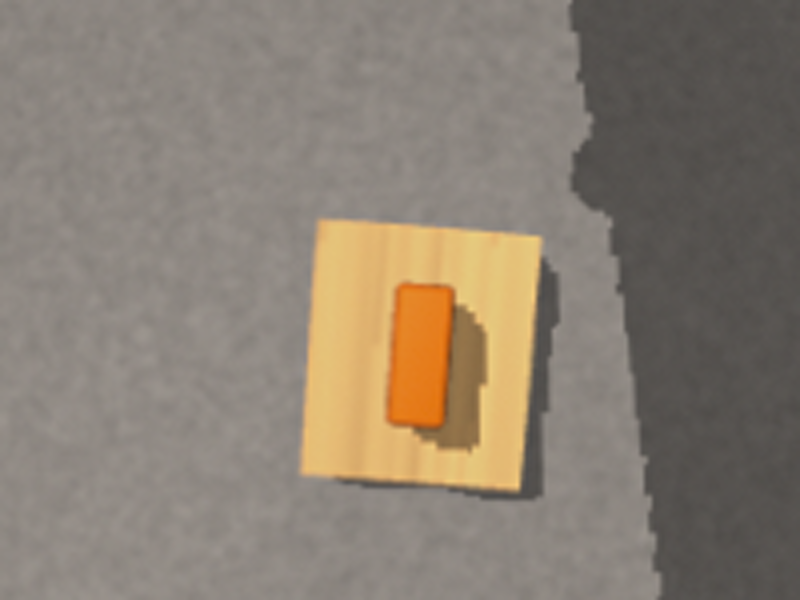

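View pics/fin_side.png

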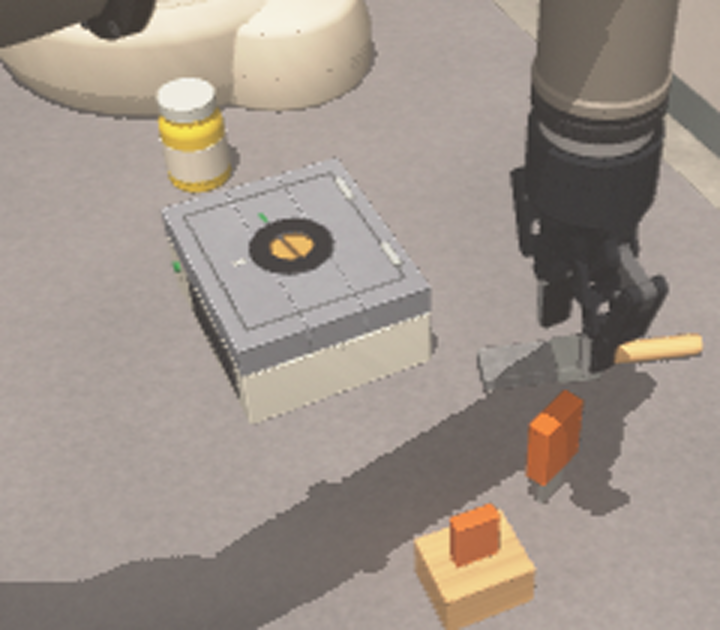

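View pics/fin_scene.png

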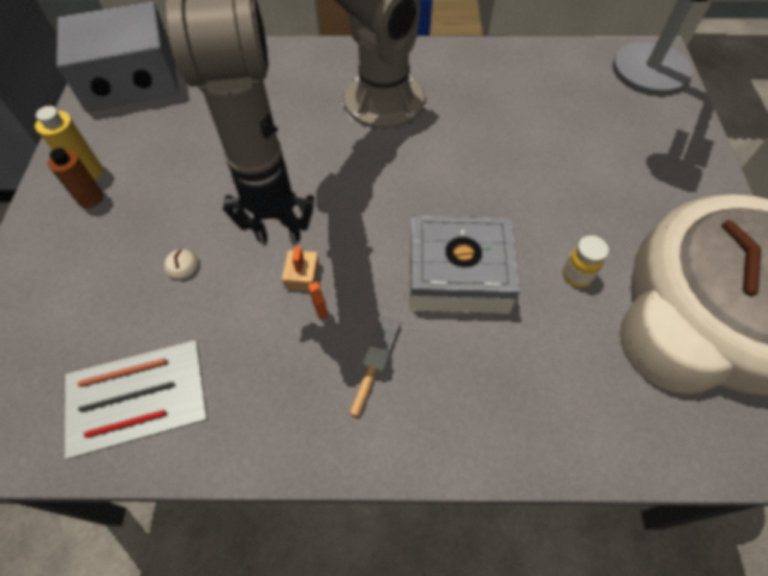

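The key stands centred and flat in the stand: handle at crop px (420,355), stand centre at (421,355). The slot lies along the green mark, and the jar, fossil and brush have not moved. Handing in.

```bash
python3 -c "
from h import *
workorder.close_job();print(robot.current_time_s())"
```

```text
the job is handed in; nothing more can be done
the job is handed in; nothing more can be done
```

The fastener is turned to its locked position, the key is back in its stand, and I handed the job in at about 46 s of the 72 s allowed; no verdict is reported.

- **Fastener:** I took the smaller key from the stand and seated its blade on the slot floor. I pushed the drum in about 4 mm (about 10 N), then turned the key clockwise through 87°, including the play in the slot. Forces read between moves stayed near 10 N, and I stopped there rather than force it. The last close view shows the slot turned about 80°, in line with the green mark.
- **Spring-up:** The spring followed the key up as I lifted and the push force dropped to zero. That is how I know the drum came up; I could not measure it directly.
- **Key:** It went back to the same height it was picked up from. The pictures show it upright, within about 1 mm of the stand's centre, released, with the gripper clear.
- **Other things:** The jar, fossil and brush look unmoved in the pictures.

**Unexplained reading:** there was a brief sideways force of about 5 N as the blade left the slot, gone once it was clear. The drum axis's hidden x offset was never measured. Sideways forces stayed under about 2 N during the turn, so it caused no trouble.

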